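# Snap a fresh label roll into the dispenser's spring clips

## Task

Take the spare label roll off its rest and load it into the blue label dispenser: hold it level between the two spring clips and press it slowly and gently straight down, so that its chamfered ends push the clips apart and it snaps fully home in the notches beneath, with both clips closed over it. Then let go, and leave the teapot, bowl, jar and tape measure where they are.

Things in the scene. Friction and masses are not known exactly. Their poses are not given: they have to be found in the camera images.
- roll_mid (a point): centre of the spare label roll (loose, 100 to 210 g): a white paper cylinder 44 mm in diameter and 44 mm wide on an orange spindle 24 mm in diameter, 80 mm long over all, sticking out 18 mm at each end; the last 4.5 mm of each end taper to 15 mm in diameter. The y axis runs along the spindle; both ends are alike. It can be gripped across the paper's diameter
- roll: the same roll, its origin also at its centre; it starts lying level in the rest. It is solid and wants a firm grip near its middle (40 N or more): held loosely it tips in the fingers when one end goes in before the other
- rest: small black rest (fixed, foot 50 x 84 x 6 mm, y along the spindle; origin under its middle) whose two V notches, 29 mm either side of its middle, carry the roll's spindle with its axis 38 mm above the table. The paper's sides are free and the roll lifts straight out
- dispenser: label dispenser: blue base 110 x 150 x 10 mm, fixed to the table (origin under its middle), two blue side walls 76 mm high at y = +-62 mm, and between them a carrier with the two clips and, 29 mm either side of the middle, two grey V notches, open upward, for the spindle. The carrier is clamped at a height that differs each time and does not move when pressed
- seat_mid (a point): middle of the range of the seat: 95 mm above the table, over the dispenser's origin. The spindle must lie along its y axis (right clip to left clip). The true axis of the seated roll lies straight above or below this point, anywhere from -11 to +11 mm, and is not shown: it must be felt. The seat is a rigid stop: never push down on it with more than 25 N
- clip_left (a joint): left (+y) clip on the carrier: steel leaf spring 18 mm wide with a brass bead (bar 9 mm thick) inside and a flared tip. Angle bent outward, rad: 0 at rest against its stop, about 0.07 while the roll's end passes. The bead's centre is 13 mm above the true seated axis, 41 mm from the middle; the beads are 73 mm apart, so the 80 mm roll must wedge them open
- clip_right (a joint): right (-y) clip, the mirror image, positive outward. Lowering the roll, its ends touch the beads with its axis about 26 mm above the true seat and pass them 20 to 5 mm above it; the push rises to about 4 to 12 N, then drops below zero as the closing clips drive it down to the seat, where it rises again. Lower it at 15 mm/s or less here: rushed, the clips do not bend and it does not count
- teapot: bystander: dark clay teapot with a side handle, body 90 mm in diameter, 70 mm high, origin under its middle
- bowl: bystander: terracotta bowl, 104 mm in diameter, 55 mm high, origin under its middle
- jar: bystander: olive-brown lidded jar, 66 mm in diameter, 71 mm high, origin under its middle
- tape_measure: bystander: yellow and black tape measure, 60 x 28 mm, 52 mm high, origin under its middle

How it is judged:
By the outcome, as a careful person would: the job done as asked, in the order asked, and still so for the second after the job is handed in, with the robot touching nothing.
It also fails if it takes over 56 s, if anything falls off the work surface, if the arm or the gripper's body presses on something with over 40 N, if the wrist force passes 120 N, or if a joint passes its speed limit or range.

## Robot

A 6-joint arm with a two-finger parallel gripper is mounted at the origin on the work surface. World frame = base frame: x ahead of the robot, y to its left, z up, the work surface at z = 0. Lengths are in m, angles in rad, forces in N, time in s.
With the tool pointing down it reaches from about 0.35 to 0.775 m from the base axis. Payload 5.5 kg.
Tool frame: the origin (TCP) lies at the very end of the fingers, on their centre line; the grasp point (between the pads) lies env.grasp_offset behind it (env.grasp_offset is the distance from the TCP to the grasp point, in m); x points along the fingers, y is the direction in which the jaws open and shut, and the axes are right-handed (so a half turn about x gives the same grasp; the last joint's range is limited). The gripper opens to 85 mm and grips with 20 to 120 N. Pads are 22 mm wide; open, the fingers measure 114 mm over their backs; the gripper's body (76 mm by 85 mm) begins 54 mm behind the grasp point. The pads swing forward as they close: fully open they stand 13 mm farther back than shut.
Start: joints at [0.998, 0.313, 0.046, 1.304, 0, 1.431], TCP at [0.241, 0.522, 0.199] pointing down, gripper open.
Joint ranges: [-2.76, 2.76], [-0.86, 1.69], [-1.03, 1.26], [-2.2, 2.34], [-1.47, 1.5], [-3.14, 3.14]. Speed limits (rad/s): [2.57, 2.57, 3.14, 3.14, 3.14, 3.14].

## Interface

Orientations are given as a unit quaternion [w, x, y, z].
In Python, from workcell import get_state, viewer, job, env gives the robot as it stands.
- The arm moves only by the tool send_rows, never from a script. Its argument "plan" is a list of rows, each a list of 6 numbers: the shift along the tool's x, y, z in mm, then the turn, a rotation vector about the tool's x, y, z in degrees. A call has exactly 10 rows; each row is the pose to reach, as a shift and turn from the pose commanded when the call began, along the tool's axes at that moment; what a row does not reach only later rows make up. A row lasts 1/8 s, in which the tool goes at most 62.5 mm and 10.7 degrees, less where a joint would pass 70% of its speed; a pose out of reach is approached as far as the arm can. A call with a gripper value outside its range is refused whole. "claw" is the finger opening in mm, from 0 to 85.4, set as the call begins (left out, the last holds). The fingers move at their own pace and stop on an object; "newtons" is the grip in N (left out, the last holds). Time passes only in rows, so rows that repeat a pose let the fingers close, or fill a call up. It gives the time, the measured TCP pose, the force and the opening at its end, in the units of the state.
- get_state(): the state, without advancing time (a new reading comes with each control period).
- viewer.read_camera(name): name is "scene" or "side" or "wrist"; returns a dict with "frame" (384x512x3 uint8, blue, green, red), "mtx" (3x3 intrinsics, pixels), "rvec" (rotation vector, rad) and "tvec" (3), from world to camera coordinates, as OpenCV has them. Camera axes: x right, y down, z forward; pixel columns grow to the right and rows downward; lengths in m; the calibration is good to about 2 mm. A picture is of the moment at which its call begins. There is no depth.
- job.hand_in(): hands the job in, once; it reports no verdict.
The state is a dict: "clock": time; "joint_pos": joint angles; "qvel": joint speeds; "tau": joint torques, N m; "tcp_pos": TCP position; "orientation": TCP orientation; "wrist_force": force on the tool from outside, world axes, zero at the start; "ft_torque": the same for the moment, N m; "finger_gap": finger opening in m.
Only numpy, scipy, OpenCV 4.12 (cv2) and the standard library are available. Lean on these libraries where they do the work, as an engineer would, in place of code of your own. Each camera call takes 0.05 s, during which the arm holds its last target.

## Working session

There is one attempt and no reset: what is moved stays moved. The work goes in short steps, Python scripts to look and compute and a tool call to move; the robot and the scene stay as the last step left them, time stands still between calls to the robot, and variables do not carry over. Pictures are saved under pics/ and viewed, and the job is handed in when it is done.

Besides the shell and the picture viewer there is one more tool, called after "Request:" as name([rows], argument=value, ...), one row to a line, values as JSON. send_rows: Moves the arm, as the interface text tells. Its arguments: {"type":"object","properties":{"plan":{"type":"array"},"claw":{"type":"number"},"newtons":{"type":"number"}},"required":["plan"]}

```bash
ls; mkdir -p pics; python3 - <<'E'
from workcell import get_state, viewer, job, env
import cv2
s=get_state();print(s);print(env.grasp_offset)
for n in ["scene","side","wrist"]:
    c=viewer.read_camera(n);cv2.imwrite(f"pics/{n}0.png",c["frame"]);print(n,c["mtx"],c["rvec"],c["tvec"])
E
```

```text
pics
{'clock': 0.0, 'joint_pos': array([ 9.98408217e-01,  3.14007096e-01,  4.49301472e-02,  1.30363399e+00,
       -1.68314299e-05,  1.43121498e+00]), 'qvel': array([-1.93804957e-03, -6.91886022e-04,  7.10825624e-04,  4.06668881e-04,
        1.28445290e-05,  4.97747327e-04]), 'tau': array([ 3.39891631e-03, -4.80626428e+01,  2.98533690e+01,  1.93039019e-02,
       -4.81290954e-05, -2.07227888e-07]), 'tcp_pos': array([0.2408363 , 0.52145932, 0.19818519]), 'orientation': array([ 0.69038359,  0.15119213,  0.69084426, -0.15246523]), 'wrist_force': array([0.60425263, 0.18112576, 0.76178557]), 'ft_torque': array([-0.02625705, -0.01382154,  0.01003356]), 'finger_gap': 0.08544172485912398}
0.0187
scene [[364.8005889    0.         254.0194298 ]
 [  0.         364.8005889  189.09652179]
 [  0.           0.           1.        ]] [ 1.7207116   1.86062852 -0.75797924] [ 0.03782717 -0.35866325  1.40344715]
side [[451.71361563   0.         256.15384923]
 [  0.         451.71361563 193.80257425]
 [  0.           0.           1.        ]] [ 2.27504765 -0.41051289  0.1725724 ] [-0.5451102   0.20101677  1.15173539]
wrist [[278.5048741    0.         253.37869239]
 [  0.         278.5048741  192.93991739]
 [  0.           0.           1.        ]] [-2.44912353 -1.56621373 -0.21064938] [-0.57618478 -0.03433514  0.37648213]
```

View pics/scene0.png

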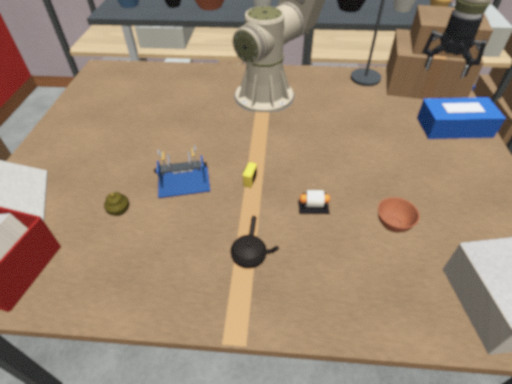

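View pics/side0.png

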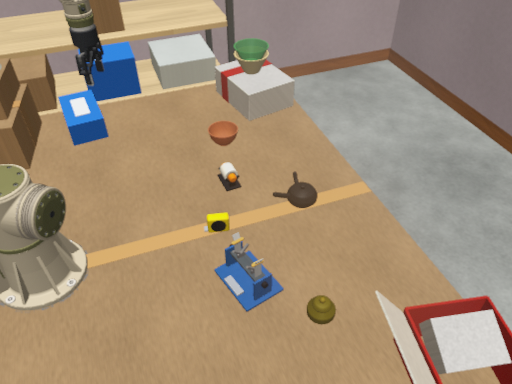

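View pics/wrist0.png

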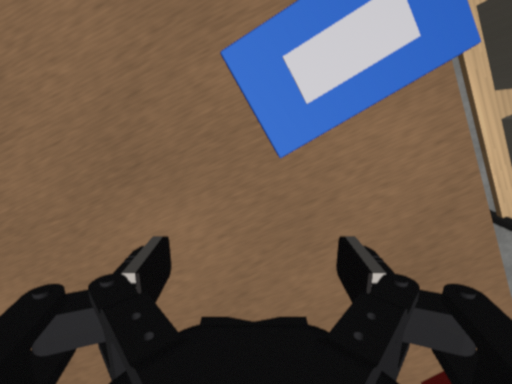

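The scene view shows the roll at about (314,200) on its rest, the dispenser at (182,178), the tape measure at (250,175), the bowl at (398,213), the teapot at (248,250) and the jar at (117,203). The side view shows the roll at (230,173) and the dispenser at (248,275). Next I measure with colour masks.

```bash
cat > h.py <<'E'
import numpy as np, cv2
from workcell import get_state, viewer, job, env
from scipy.spatial.transform import Rotation as R
def cam(n):
    c=viewer.read_camera(n); c["R"]=cv2.Rodrigues(np.array(c["rvec"],float))[0]; c["t"]=np.array(c["tvec"],float).ravel(); c["K"]=np.array(c["mtx"]); c["o"]=-c["R"].T@c["t"]; return c
def ray(c,uv):
    d=c["R"].T@np.linalg.solve(c["K"],[uv[0],uv[1],1.]); return d/np.linalg.norm(d)
def onplane(c,uv,z):
    d=ray(c,uv); return c["o"]+d*(z-c["o"][2])/d[2]
def proj(c,p):
    q=c["K"]@(c["R"]@np.array(p,float)+c["t"]); return q[:2]/q[2]
def tri(c1,u1,c2,u2):
    A=[];b=[]
    for c,u in((c1,u1),(c2,u2)):
        d=ray(c,u);P=np.eye(3)-np.outer(d,d);A.append(P);b.append(P@c["o"])
    A=np.vstack(A);b=np.hstack(b);x=np.linalg.lstsq(A,b,rcond=None)[0]
    return x,np.abs(A@x-b).max()
def blobs(m,mn=5):
    n,l,s,ce=cv2.connectedComponentsWithStats(m.astype(np.uint8))
    return [(s[i][4],ce[i].round(1),s[i][:4]) for i in range(1,n) if s[i][4]>=mn]
def crop(c,x,y,w,h,k,fn):
    cv2.imwrite(fn,cv2.resize(c["frame"][y:y+h,x:x+w],None,fx=k,fy=k,interpolation=cv2.INTER_CUBIC))
E
python3 - <<'E'
from h import *
for n,r in(("scene",[(285,180,60,45),(140,140,85,70)]),("side",[(205,150,50,50),(205,225,90,90)])):
    c=cam(n);hsv=cv2.cvtColor(c["frame"],cv2.COLOR_BGR2HSV)
    for i,(x,y,w,h) in enumerate(r): crop(c,x,y,w,h,8 if w<70 else 6,f"pics/{n}_c{i}.png")
    H,S,V=[hsv[...,i].astype(int) for i in range(3)]
    for nm,m in(("orange",(H>=4)&(H<18)&(S>190)&(V>140)),("blue",(H>100)&(H<125)&(S>150)&(V>60)),("white",(S<40)&(V>180)),("yellow",(H>22)&(H<35)&(S>150)&(V>150))):
        print(n,nm,[b for b in blobs(m,4) if 60<b[1][0]<430 and b[1][1]>120])
E
```

```text
scene orange []
scene blue [(np.int32(911), array([183.5, 182.8]), array([160, 167,  48,  29], dtype=int32))]
scene white [(np.int32(250), array([315.2, 196.8]), array([307, 190,  18,  15], dtype=int32))]
scene yellow [(np.int32(68), array([247.7, 180.7]), array([244, 175,   9,  11], dtype=int32))]
side orange [(np.int32(33), array([231.7, 178.4]), array([228, 176,   8,   6], dtype=int32))]
side blue [(np.int32(19), array([228.4, 248.6]), array([225, 246,   8,   8], dtype=int32)), (np.int32(28), array([251.1, 256. ]), array([247, 252,   9,   9], dtype=int32)), (np.int32(5), array([226.4, 256.6]), array([226, 255,   2,   4], dtype=int32)), (np.int32(1030), array([245.3, 283.8]), array([215, 259,  67,  52], dtype=int32))]
side white [(np.int32(127), array([227. , 168.1]), array([221, 162,  15,  14], dtype=int32)), (np.int32(16), array([205.7, 227.8]), array([204, 226,   4,   5], dtype=int32)), (np.int32(28), array([236.2, 235.3]), array([233, 232,   7,   8], dtype=int32)), (np.int32(4), array([ 71. , 240.5]), array([ 70, 240,   3,   2], dtype=int32)), (np.int32(147), array([233.7, 284.7]), array([225, 276,  18,  19], dtype=int32)), (np.int32(59), array([ 70.5, 282.3]), array([ 66, 279,  10,   8], dtype=int32)), (np.int32(1599), array([405.9, 342.7]), array([376, 291,  59,  93], dtype=int32))]
side yellow [(np.int32(247), array([217.6, 219.3]), array([207, 212,  22,  20], dtype=int32)), (np.int32(7), array([322.3, 299. ]), array([321, 298,   3,   3], dtype=int32))]
```

View pics/scene_c0.png

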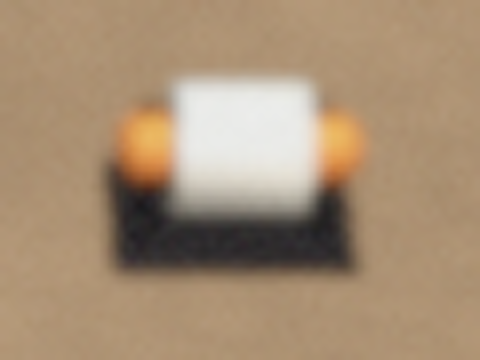

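View pics/scene_c1.png

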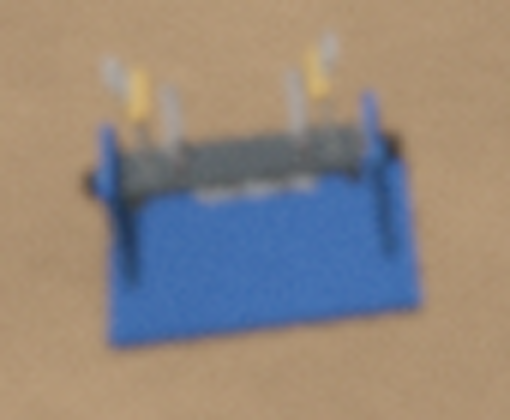

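View pics/side_c0.png

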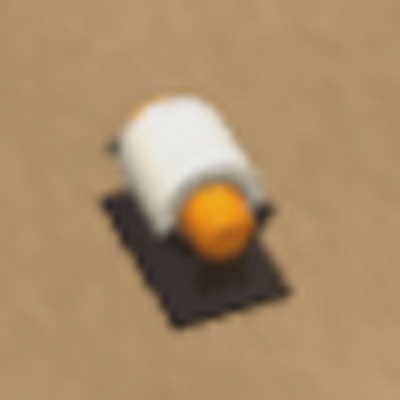

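View pics/side_c1.png

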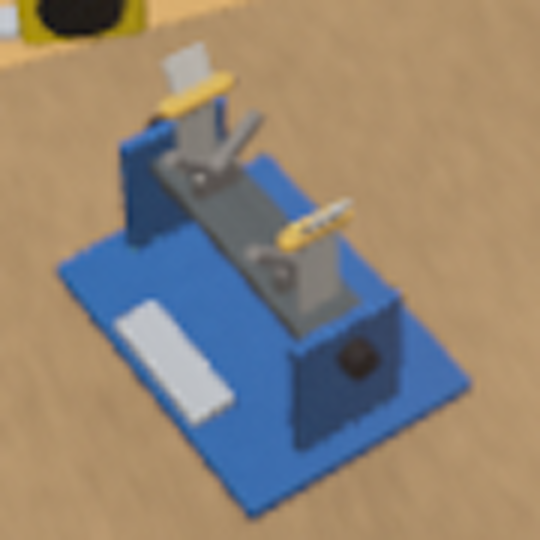

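```bash
python3 - <<'E'
from h import *
s=cam("scene");d=cam("side")
for p in((299.6,198.3),(330.7,198.0),(315,197.5)): print("roll scene",onplane(s,p,.038))
print("tip side",onplane(d,(232.4,177.9),.038))
f=lambda x,y:(205+x/6,225+y/6)
C=[onplane(d,f(*p),.008)[:2] for p in((58,268),(253,518),(468,380),(265,155))]
print(np.round(C,4),np.mean(C,0)); 
for i in range(4): e=C[(i+1)%4]-C[i];print(np.linalg.norm(e),np.degrees(np.arctan2(e[1],e[0])))
g=lambda x,y:(140+x/6,140+y/6)
A=[onplane(s,g(*p),.005)[:2] for p in((110,345),(422,305))];print("scene front",A,A[0]-A[1],np.linalg.norm(A[0]-A[1]))
# rest in side, z~.006
k=lambda x,y:(205+x/8,150+y/8)
for p in((178,328),(292,293),(103,203)):print("rest side",onplane(d,k(*p),.004))
k=lambda x,y:(285+x/8,180+y/8)
for p in((115,268),(353,268)):print("rest scene",onplane(s,k(*p),.004))
# beads
sb=[g(138,95),g(318,72)];db=[f(317,225),f(197,94)]
for a,b in zip(sb,db): print("bead",tri(s,a,d,b))
# bystanders
print("tape",onplane(d,(217.6,221),.026)," teapot",onplane(d,(302,194),.035),onplane(s,(249,250),.035),"bowl",onplane(s,(398,213),.03),"jar",onplane(s,(117,203),.035))
E
```

```text
roll scene [0.55701429 0.13316567 0.038     ]
roll scene [0.55003661 0.21665244 0.038     ]
roll scene [0.55117392 0.17459913 0.038     ]
tip side [0.55710799 0.14143664 0.038     ]
[[ 0.413  -0.1518]
 [ 0.4495 -0.2961]
 [ 0.5529 -0.2655]
 [ 0.5158 -0.1238]] [ 0.48279938 -0.20928785]
0.14879161863862378 -75.81658648791047
0.10780759840048992 16.47458825334803
0.1464753351812827 104.6403909938518
0.10657173526440152 -164.74719749656944
scene front [array([ 0.55214243, -0.26500348]), array([ 0.51593417, -0.12109488])] [ 0.03620827 -0.1439086 ] 0.1483938127386524
rest side [0.53448313 0.12713848 0.004     ]
rest side [0.58153842 0.13090087 0.004     ]
rest side [0.52915399 0.20848272 0.004     ]
rest scene [0.58194113 0.13506515 0.004     ]
rest scene [0.5761823  0.21548052 0.004     ]
bead (array([ 0.49381037, -0.24642004,  0.11117326]), np.float64(0.0009557937316776732))
bead (array([ 0.47241645, -0.16704449,  0.11110143]), np.float64(0.0009193236226172491))
tape [ 0.46553166 -0.00616716  0.026     ]  teapot [0.72500818 0.00385986 0.035     ] [0.73055442 0.01213785 0.035     ] bowl [0.58361509 0.39001247 0.03      ] jar [ 0.6061344 -0.3585093  0.035    ]
```

```bash
cat >> h.py <<'E'
def goal(p,yaw,s=None):
    """tool x down; tool y at world heading yaw (deg, mod 180 nearest). prints shift (mm, tool axes) and rotvec (deg)"""
    s=s or get_state(); q=s["orientation"];R0=R.from_quat([q[1],q[2],q[3],q[0]])
    best=None
    for a in(yaw,yaw+180):
        y=np.array([np.cos(np.radians(a)),np.sin(np.radians(a)),0]);x=np.array([0,0,-1.]);z=np.cross(x,y)
        R1=R.from_matrix(np.c_[x,y,z]); rv=(R0.inv()*R1).as_rotvec(degrees=True)
        print("shift",(R0.inv().apply(np.array(p)-s["tcp_pos"])*1000).round(1),"rot",rv.round(2))
E
python3 - <<'E'
from h import *
s=get_state();q=s["orientation"];M=R.from_quat([q[1],q[2],q[3],q[0]]).as_matrix();print(M.round(3))
w=cam("wrist");print("cam-tcp in tool",M.T@(w["o"]-s["tcp_pos"]),"cam fwd in tool",M.T@w["R"].T[:,2])
goal([.554,.173,.14],4.5)
E
```

```text
[[-0.     0.419  0.908]
 [-0.     0.908 -0.419]
 [-1.    -0.    -0.   ]]
cam-tcp in tool [-0.17318124  0.00178991 -0.06679189] cam fwd in tool [9.64005264e-01 5.64274787e-04 2.65882553e-01]
shift [  59.  -185.5  430.4] rot [6.07e+01 1.00e-02 1.00e-02]
shift [  59.  -185.5  430.4] rot [-1.193e+02 -1.000e-02  1.000e-02]
```

Request:
send_rows([
  [3,-10,22,3,0,0],
  [9,-28,66,9,0,0],
  [16,-50,116,16,0,0],
  [23,-73,169,24,0,0],
  [31,-97,224,32,0,0],
  [39,-121,280,40,0,0],
  [46,-144,335,47,0,0],
  [53,-166,384,54,0,0],
  [57,-180,417,59,0,0],
  [59,-185.5,430.4,60.7,0,0],
], claw=85)

```text
clock: 1.65
tcp_pos: [0.5553, 0.1713, 0.1397]
orientation: [0.518, 0.481, 0.518, -0.481]
wrist_force: [0.5, 0.1, 0.1]
finger_gap: 0.0853
```

```bash
python3 - <<'E'
from h import *
s=get_state();print(s["clock"],s["tcp_pos"],s["joint_pos"],s["wrist_force"])
w=cam("wrist");cv2.imwrite("pics/w1.png",w["frame"]);np.save("w1.npy",w,allow_pickle=True)
E
```

```text
1.65 [0.55525524 0.17134418 0.13969263] [ 1.61168613e-01  3.47858063e-01 -5.16305061e-02  1.17146642e+00
  6.26777690e-05  1.65695191e+00] [0.54345909 0.1496101  0.12062747]
```

View pics/w1.png

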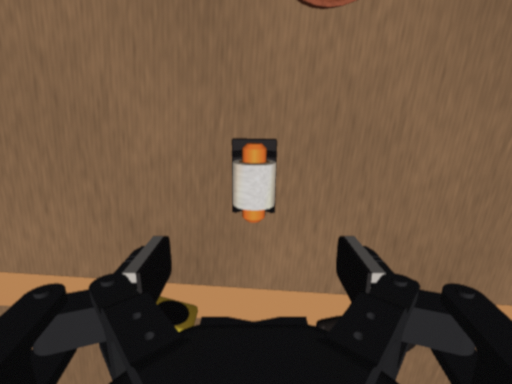

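The wrist view shows the roll at about (254,182), with its orange ends at rows 143 and 221. Next I measure it exactly.

```bash
python3 - <<'E'
from h import *
w=np.load("w1.npy",allow_pickle=True).item()
hsv=cv2.cvtColor(w["frame"],cv2.COLOR_BGR2HSV);H,S,V=[hsv[...,i].astype(int) for i in range(3)]
o=(H>=4)&(H<20)&(S>200)&(V>120); p=(S<50)&(V>150)
o[:, :220]=0;o[:,290:]=0;o[240:]=0;p[:, :220]=0;p[:,290:]=0;p[240:]=0
for n,m in(("o",o),("p",p)):
    print(n,blobs(m,10))
    for r in range(140,225,6):
        x=np.where(m[r])[0]
        if len(x): print(r,x.min(),x.max(),end="; ")
    print()
bo=[b for b in blobs(o,10)]
bo.sort(key=lambda b:b[1][1])
t=bo[0];b=bo[-1]
ct=onplane(w,(t[1][0],t[2][1]-.0),.040);cb=onplane(w,(b[1][0],b[2][1]+b[2][3]),.036)
print(ct,cb,np.linalg.norm(ct-cb),(ct+cb)/2)
q=onplane(w,t[1],.045)-onplane(w,b[1],.045);print("yaw",np.degrees(np.arctan2(-q[0],q[1])))
m=cv2.minAreaRect(np.argwhere(p)[:,::-1].astype(np.float32));print(m,onplane(w,m[0],.05))
E
```

```text
o [(np.int32(160), array([253.6, 150.8]), array([243, 144,  23,  18], dtype=int32)), (np.int32(18), array([244.7, 213.9]), array([243, 212,   4,   5], dtype=int32))]
146 245 262; 152 243 265; 158 243 265; 212 243 263; 218 246 246; 
p [(np.int32(1771), array([253.7, 186.2]), array([234, 164,  41,  46], dtype=int32))]
164 235 274; 170 235 274; 176 234 274; 182 234 273; 188 234 273; 194 234 273; 200 234 272; 206 236 271; 
[0.55361488 0.21405359 0.04      ] [0.54999356 0.13691823 0.036     ] 0.0773238534570585 [0.55180422 0.17548591 0.038     ]
yaw -3.7633775461675896
((254.0, 186.5), (45.0, 40.0), 90.0) [0.55698554 0.17424195 0.05      ]
```

```bash
python3 - <<'E'
from h import *
w=np.load("w1.npy",allow_pickle=True).item()
cv2.imwrite("pics/w1c.png",cv2.resize(w["frame"][130:235,210:300],None,fx=5.5,fy=5.5,interpolation=cv2.INTER_CUBIC))
a=onplane(w,(254.6,143.8),.038);b=onplane(w,(253.6,221.5),.038)
print(a,b,np.linalg.norm(a-b),(a+b)/2,np.degrees(np.arctan2(-(a-b)[0],(a-b)[1])))
s=get_state();q=s["orientation"];print(R.from_quat([q[1],q[2],q[3],q[0]]).as_matrix().round(4))
E
```

```text
[0.55459062 0.21413063 0.038     ] [0.55968612 0.1333361  0.038     ] 0.08095505346323878 [0.55713837 0.17373337 0.038     ] 3.6087138016566715
[[ 2.000e-04  9.972e-01  7.450e-02]
 [-5.000e-04  7.450e-02 -9.972e-01]
 [-1.000e+00  1.000e-04  5.000e-04]]
```

View pics/w1c.png

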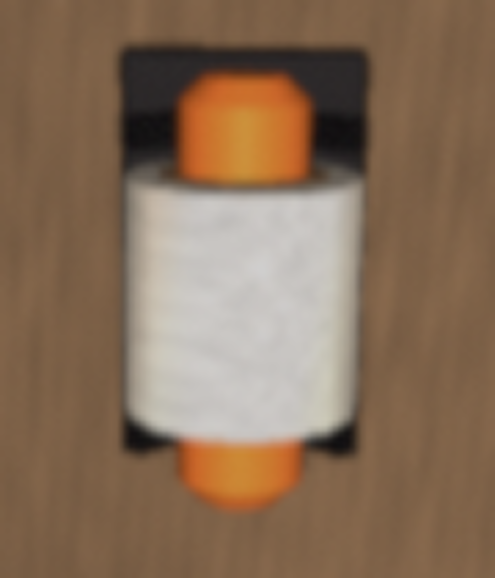

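Request:
send_rows([
  [8,2.1,-2.3,0.4,0,0],
  [25,2.1,-2.3,0.4,0,0],
  [43,2.1,-2.3,0.4,0,0],
  [62,2.1,-2.3,0.4,0,0],
  [80,2.1,-2.3,0.4,0,0],
  [97,2.1,-2.3,0.4,0,0],
  [110,2.1,-2.3,0.4,0,0],
  [118,2.1,-2.3,0.4,0,0],
  [122,2.1,-2.3,0.4,0,0],
  [122.5,2.1,-2.3,0.4,0,0],
])

```text
clock: 2.95
tcp_pos: [0.5561, 0.1757, 0.0177]
orientation: [0.518, 0.482, 0.518, -0.482]
wrist_force: [1.2, -0.1, 0.2]
finger_gap: 0.085
```

Request:
send_rows([
  [0,0,0,0,0,0],
  [0,0,0,0,0,0],
  [0,0,0,0,0,0],
  [0,0,0,0,0,0],
  [0,0,0,0,0,0],
  [0,0,0,0,0,0],
  [0,0,0,0,0,0],
  [0,0,0,0,0,0],
  [0,0,0,0,0,0],
  [0,0,0,0,0,0],
], claw=36, newtons=70)

```text
clock: 4.2
tcp_pos: [0.5559, 0.1756, 0.0176]
orientation: [0.518, 0.482, 0.518, -0.482]
wrist_force: [-2.5, 0.1, 4.0]
finger_gap: 0.0363
```

```bash
python3 - <<'E'
from h import *
s=get_state();print(s["clock"],s["tcp_pos"],s["wrist_force"],s["finger_gap"])
w=cam("wrist");cv2.imwrite("pics/w2.png",w["frame"])
E
```

```text
4.2 [0.55589436 0.175552   0.01761916] [-2.53862042  0.09485219  3.95505483] 0.036288547692280085
```

View pics/w2.png

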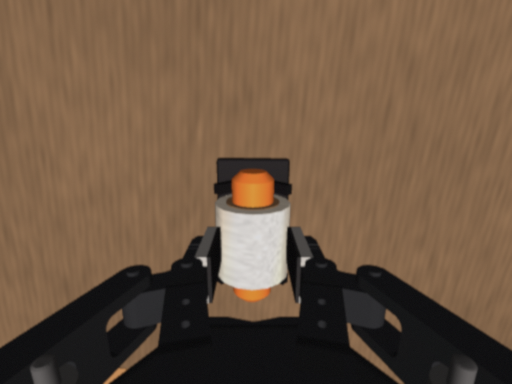

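```bash
python3 - <<'E'
from h import *
c=cam("side");crop(c,190,110,80,90,6,"pics/s2.png")
c=cam("wrist");crop(c,180,140,150,180,4,"pics/w2c.png")
E
```

```text
(no output)
```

View pics/s2.png

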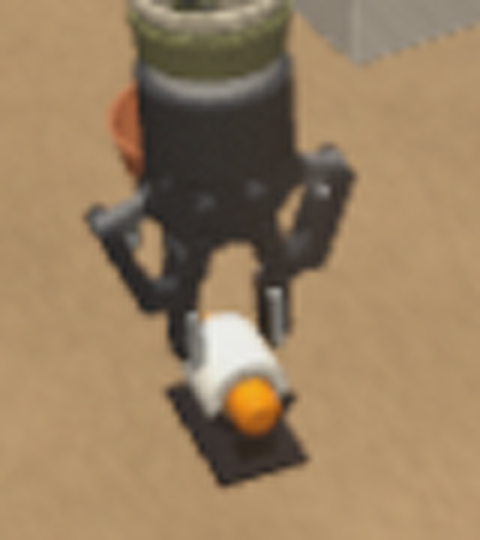

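View pics/w2c.png

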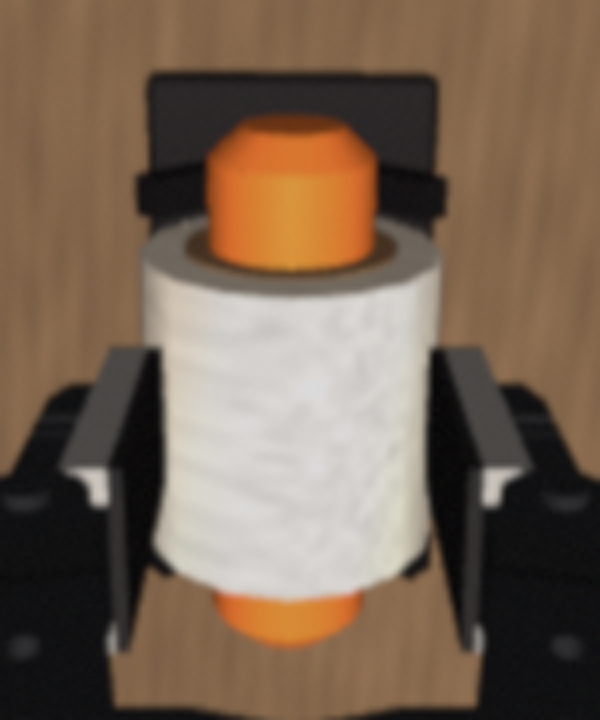

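Request:
send_rows([
  [0,0,0,0,0,0],
  [0,0,0,0,0,0],
  [0,0,0,0,0,0],
  [0,0,0,0,0,0],
  [0,0,0,0,0,0],
  [-2,0,0,0,0,0],
  [-5,0,0,0,0,0],
  [-10,0,0,0,0,0],
  [-16,0,0,0,0,0],
  [-20,0,0,0,0,0],
], claw=15, newtons=70)

```text
clock: 5.6
tcp_pos: [0.5563, 0.1756, 0.0375]
orientation: [0.518, 0.482, 0.518, -0.482]
wrist_force: [-0.3, -0.2, 0.1]
finger_gap: 0.0154
```

```bash
python3 - <<'E'
from h import *
s=get_state();print(s["clock"],s["tcp_pos"],s["wrist_force"],s["ft_torque"],s["finger_gap"])
c=cam("wrist");crop(c,180,140,150,180,4,"pics/w3c.png")
c=cam("side");crop(c,190,100,80,90,6,"pics/s3.png")
E
```

```text
5.6 [0.55626873 0.17560573 0.03749285] [-0.26080278 -0.21375182  0.1350357 ] [-0.07226159  0.02579977 -0.04663346] 0.015391521112776538
```

View pics/w3c.png

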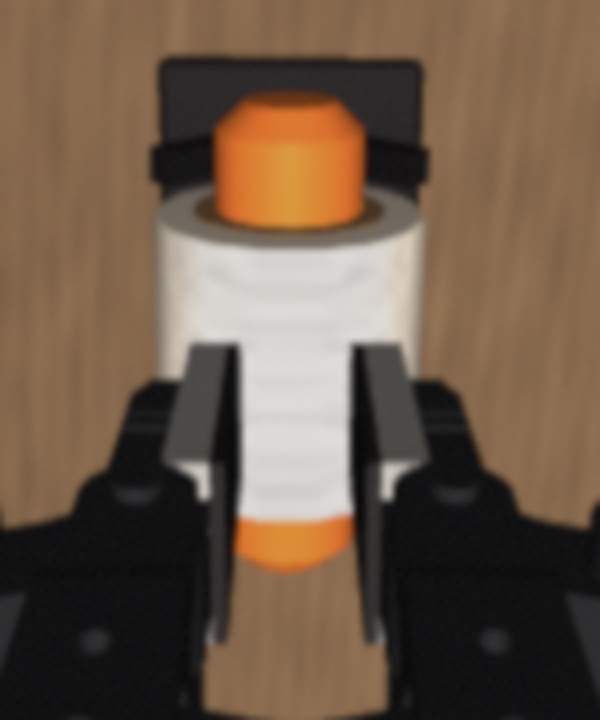

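View pics/s3.png

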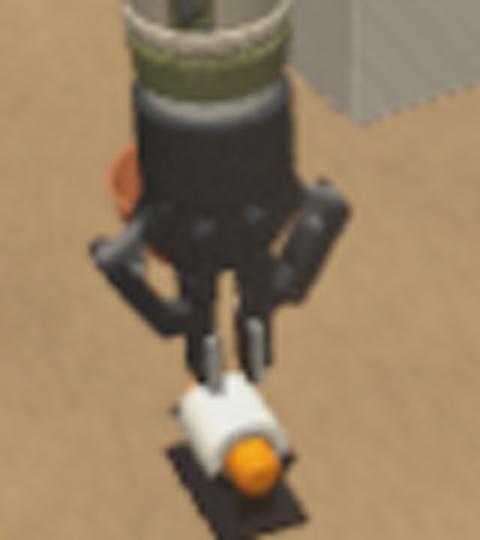

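```bash
python3 - <<'E'
from h import *
d=cam("side");w=cam("wrist");s=get_state();t=s["tcp_pos"]
print("tcp proj side",(proj(d,t)-[190,100])*6,"wrist",(proj(w,t)-[180,140])*4)
for dz in(0,.01,.02,.03,.04):
  for z in(-.011,.011):
    p=t+[0,0,dz]; a=[proj(w,p+np.array([sx*.0077,z,0])) for sx in(-1,1)]
    b=[proj(d,p+np.array([sx*.0077,z,0])) for sx in(-1,1)]
    print(dz,z,[((x-[180,140])*4).round() for x in a],[((x-[190,100])*6).round() for x in b])
for uv in((225.3,164.2),(232.8,163)):
    r=ray(d,uv);k=(t[1]-.011-d["o"][1])/r[1];print(d["o"]+k*r)
E
```

```text
tcp proj side [231.84050495 428.84527028] wrist [284.6913587  332.76825209]
0 -0.011 [array([235., 391.]), array([326., 396.])] [array([224., 445.]), array([253., 438.])]
0 0.011 [array([242., 267.]), array([336., 273.])] [array([211., 420.]), array([240., 413.])]
0.01 -0.011 [array([232., 417.]), array([327., 423.])] [array([223., 430.]), array([252., 423.])]
0.01 0.011 [array([240., 287.]), array([339., 294.])] [array([210., 404.]), array([239., 398.])]
0.02 -0.011 [array([228., 446.]), array([329., 452.])] [array([222., 414.]), array([251., 408.])]
0.02 0.011 [array([236., 310.]), array([341., 317.])] [array([209., 389.]), array([238., 382.])]
0.03 -0.011 [array([224., 479.]), array([332., 486.])] [array([221., 399.]), array([250., 392.])]
0.03 0.011 [array([233., 335.]), array([344., 342.])] [array([208., 374.]), array([237., 367.])]
0.04 -0.011 [array([220., 516.]), array([334., 523.])] [array([220., 383.]), array([249., 376.])]
0.04 0.011 [array([229., 364.]), array([348., 372.])] [array([207., 358.]), array([236., 351.])]
[0.54405098 0.16456812 0.07726076]
[0.56756806 0.16456812 0.07525001]
```

```bash
python3 - <<'E'
from h import *
d=cam("side");w=cam("wrist");c=cam("scene");s=get_state();t=s["tcp_pos"]
for n,k in(("side",d),("scene",c)):
    print(n,proj(k,t),proj(k,t+[0,0,.073]),proj(k,t+[0,0,.033]))
x,y=map(int,proj(c,t+[0,0,.05]));print(x,y);crop(c,x-40,y-50,80,90,6,"pics/sc4.png");print((proj(c,t)-[x-40,y-50])*6,(proj(c,t+[0,0,.073])-[x-40,y-50])*6,(proj(c,t+[0,0,.033])-[x-40,y-50])*6)
f=w["frame"].copy();g=cv2.resize(f[140:384,150:360],None,fx=3,fy=3,interpolation=cv2.INTER_CUBIC);g=cv2.convertScaleAbs(g,alpha=1.8,beta=30);cv2.imwrite("pics/w4.png",g[:600])
E
```

```text
side [228.57567208 171.51308022] [227.39273367 152.45143293] [228.05140586 163.06515285]
scene [315.37295653 198.98624041] [318.42375949 179.84367418] [316.71040477 190.59428858]
317 186
[230.2377392  377.91744243] [248.54255693 263.06204507] [238.26242861 327.56573146]
```

View pics/sc4.png

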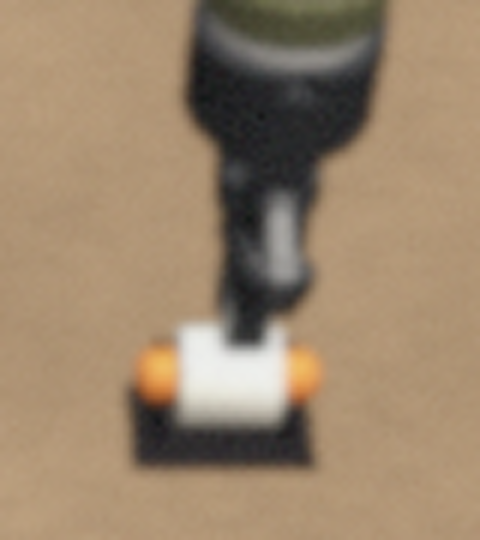

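View pics/w4.png

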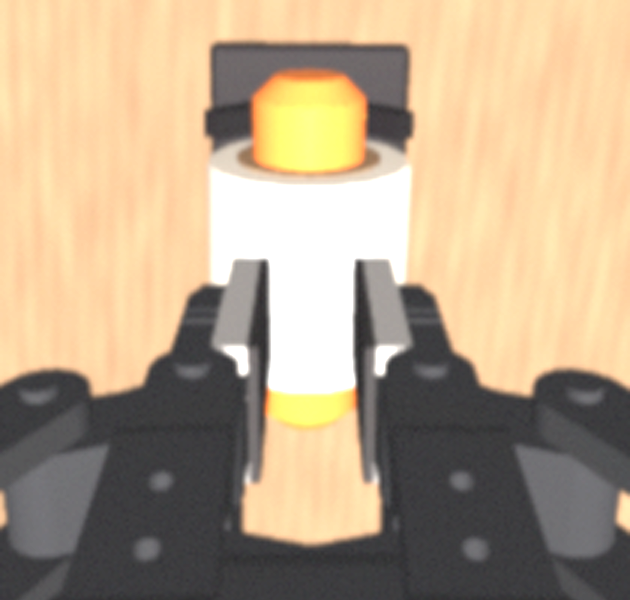

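```bash
python3 - <<'E'
from h import *
w=cam("wrist");s=get_state()
a=onplane(w,(150+309/3,140+71/3),.041);b=onplane(w,(150+309/3,140+424/3),.036)
print(a,b,np.linalg.norm(a-b),(a+b)/2,s["tcp_pos"],np.degrees(np.arctan2(-(a-b)[0],(a-b)[1])),s["clock"])
E
```

```text
[0.55397523 0.21607059 0.041     ] [0.56001686 0.13105971 0.036     ] 0.08537183594444331 [0.55699604 0.17356515 0.0385    ] [0.55580423 0.17553066 0.03726216] 4.065114350852079 6.0
```

The three views agree that the finger ends sit about 33 mm behind the reported TCP. The first squeeze slid off the top of the roll, which still lies on its rest at (0.557, 0.1736) with yaw about 4°. I'll open and go about 50 mm lower, watching the force.

Request:
send_rows([
  [0,0,0,0,0,0],
  [0,0,0,0,0,0],
  [0,0,0,0,0,0],
  [0,0,0,0,0,0],
  [2,1,1.9,0,0,0],
  [6,1,1.9,0,0,0],
  [12,1,1.9,0,0,0],
  [20,1,1.9,0,0,0],
  [27,1,1.9,0,0,0],
  [32,1,1.9,0,0,0],
], claw=80)

```text
clock: 7.25
tcp_pos: [0.5568, 0.1737, 0.0048]
orientation: [0.517, 0.482, 0.518, -0.482]
wrist_force: [-0.0, 0.5, -0.6]
finger_gap: 0.08
```

Request:
send_rows([
  [3,0,0,0,0,0],
  [6,0,0,0,0,0],
  [8,0,0,0,0,0],
  [10,0,0,0,0,0],
  [12,0,0,0,0,0],
  [13,0,0,0,0,0],
  [14,0,0,0,0,0],
  [15,0,0,0,0,0],
  [16,0,0,0,0,0],
  [16,0,0,0,0,0],
])

```text
clock: 8.5
tcp_pos: [0.5571, 0.1737, -0.0105]
orientation: [0.518, 0.482, 0.518, -0.482]
wrist_force: [0.0, -0.6, -0.7]
finger_gap: 0.0799
```

```bash
python3 - <<'E'
from h import *
s=get_state();print(s["clock"],s["tcp_pos"],s["wrist_force"],s["finger_gap"])
c=cam("wrist");a=cv2.convertScaleAbs(cv2.resize(c["frame"][140:384,110:400],None,fx=2,fy=2),alpha=1.8,beta=30)
c=cam("side");b=cv2.resize(c["frame"][110:200,190:270],(434,488),interpolation=cv2.INTER_CUBIC)
cv2.imwrite("pics/ws5.png",cv2.resize(np.hstack([a,b]),None,fx=.78,fy=.78))
E
```

```text
8.5 [ 0.55706433  0.17373612 -0.01048655] [ 0.03449946 -0.60019562 -0.66500973] 0.07991623896217499
```

View pics/ws5.png

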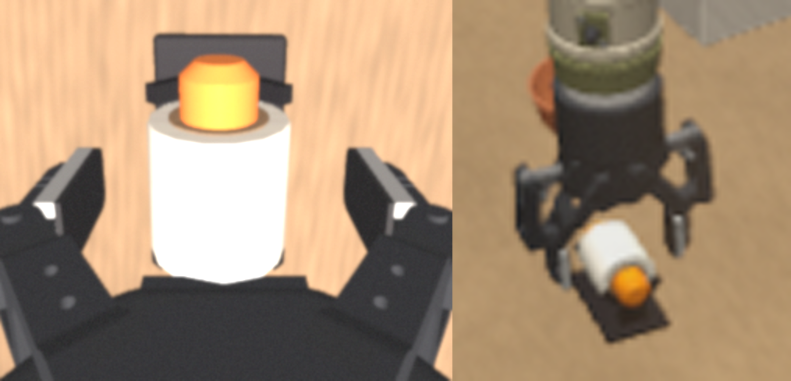

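Request:
send_rows([
  [1,0,0,0,0,0],
  [2,0,0,0,0,0],
  [3,0,0,0,0,0],
  [3,0,0,0,0,0],
  [3,0,0,0,0,0],
  [3,0,0,0,0,0],
  [3,0,0,0,0,0],
  [3,0,0,0,0,0],
  [3,0,0,0,0,0],
  [3,0,0,0,0,0],
], claw=30, newtons=70)

```text
clock: 9.85
tcp_pos: [0.5552, 0.1736, -0.0125]
orientation: [0.517, 0.481, 0.518, -0.482]
wrist_force: [-7.3, -0.9, 12.4]
finger_gap: 0.0418
```

```bash
python3 - <<'E'
from h import *
s=get_state();print(s["clock"],s["tcp_pos"],s["wrist_force"],s["finger_gap"])
c=cam("wrist");a=cv2.convertScaleAbs(cv2.resize(c["frame"][140:384,110:400],None,fx=2,fy=2),alpha=1.8,beta=30)
c=cam("side");b=cv2.resize(c["frame"][110:200,190:270],(434,488),interpolation=cv2.INTER_CUBIC)
cv2.imwrite("pics/ws6.png",cv2.resize(np.hstack([a,b]),None,fx=.78,fy=.78))
E
```

```text
9.85 [ 0.55516948  0.17363417 -0.01247837] [-7.32963966 -0.88056288 12.36851147] 0.04177538061489223
```

View pics/ws6.png

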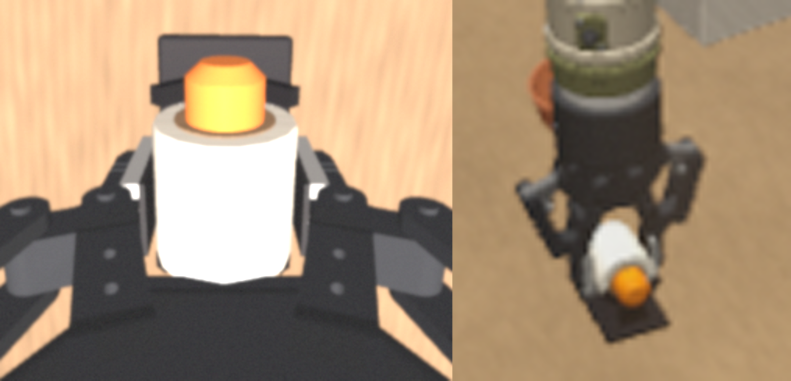

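Request:
send_rows([
  [0,0,0,0,0,0],
  [-0.5,0,0,0,0,0],
  [-1,0,0,0,0,0],
  [-2,0,0,0,0,0],
  [-3,0,0,0,0,0],
  [-4,0,0,0,0,0],
  [-6,0,0,0,0,0],
  [-9,0,0,0,0,0],
  [-12,0,0,0,0,0],
  [-14,0,0,0,0,0],
])

```text
clock: 11.2
tcp_pos: [0.5575, 0.1738, 0.001]
orientation: [0.518, 0.482, 0.517, -0.482]
wrist_force: [0.1, -0.6, -1.0]
finger_gap: 0.0423
```

```bash
python3 - <<'E'
from h import *
s=get_state();print(s["clock"],s["tcp_pos"],s["wrist_force"],s["ft_torque"],s["finger_gap"])
c=cam("wrist");a=cv2.convertScaleAbs(cv2.resize(c["frame"][140:384,110:400],None,fx=2,fy=2),alpha=1.8,beta=30)
c=cam("side");b=cv2.resize(c["frame"][110:200,190:270],(434,488),interpolation=cv2.INTER_CUBIC)
cv2.imwrite("pics/ws7.png",cv2.resize(np.hstack([a,b]),None,fx=.78,fy=.78))
E
```

```text
11.2 [0.55749951 0.17378967 0.00100681] [ 0.06795542 -0.57730704 -0.98054627] [ 0.03072232 -0.05008418  0.00377754] 0.04234633907125098
```

View pics/ws7.png

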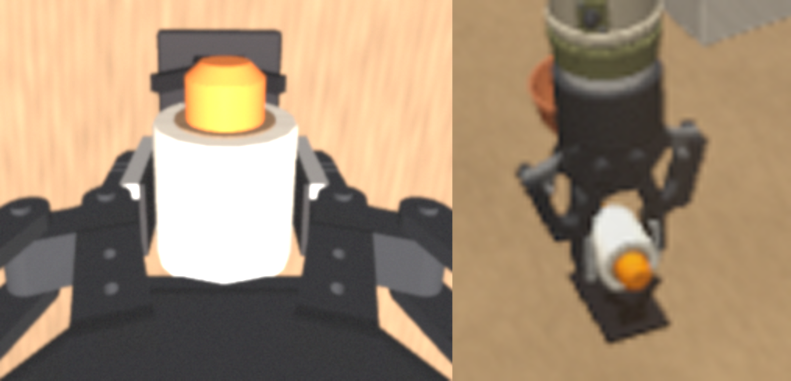

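The roll lifts cleanly: it sits in the fingers at the same pixels as before, and the gap is 42 mm. Its axis is about 50.5 mm above the reported TCP. Next, carry it to a hover over the dispenser.

```bash
python3 - <<'E'
from h import *
s=get_state();goal([.483,-.208,.125],14.7)
for c in("scene","side"):
    k=cam(c)
    print(c,[proj(k,p).round(1) for p in([.483,-.208,.098],)])
E
```

```text
shift [-124.1 -101.5  375.5] rot [-10.6   -0.    -0.04]
shift [-124.1 -101.5  375.5] rot [ 1.694e+02 -6.000e-02  0.000e+00]
scene [array([178. , 157.8])]
side [array([247.4, 255. ])]
```

Request:
send_rows([
  [-6,0,0,0,0,0],
  [-20,0,2,0,0,0],
  [-38,-1,6,0,0,0],
  [-56,-4,15,-0.5,0,0],
  [-74,-9,32,-1,0,0],
  [-90,-15,56,-1.5,0,0],
  [-104,-23,86,-2.5,0,0],
  [-115,-32,119,-3.3,0,0],
  [-122,-42,154,-4.3,0,0],
  [-124.1,-51,190,-5.3,0,0],
], claw=30, newtons=90)

```text
clock: 12.65
tcp_pos: [0.5199, -0.021, 0.1265]
orientation: [0.54, 0.457, 0.539, -0.457]
wrist_force: [0.5, -0.3, -2.0]
finger_gap: 0.0419
```

```bash
python3 - <<'E'
from h import *
s=get_state();print(s["clock"],s["tcp_pos"],s["finger_gap"]);goal([.483,-.208,.125],14.7)
E
```

```text
12.65 [ 0.51989339 -0.02095598  0.12649451] 0.04187658925801646
shift [  1.5 -67.1 178.4] rot [-5.25  0.06 -0.12]
shift [  1.5 -67.1 178.4] rot [ 1.7475e+02 -1.8000e-01 -8.0000e-02]
```

Request:
send_rows([
  [0,-12,33,-1,0,0],
  [0,-24,64,-2,0,0],
  [0,-35,93,-2.8,0,0],
  [0,-45,119,-3.6,0,0],
  [0,-53,140,-4.2,0,0],
  [0,-59,157,-4.7,0,0],
  [0,-63,168,-5,0,0],
  [0,-65,173,-5.2,0,0],
  [0,-65.5,175,-5.3,0,0],
  [0,-65.5,175,-5.3,0,0],
])

```text
clock: 13.9
tcp_pos: [0.4839, -0.2024, 0.1247]
orientation: [0.56, 0.432, 0.56, -0.432]
wrist_force: [-0.2, 0.3, -1.3]
finger_gap: 0.0419
```

```bash
python3 - <<'E'
from h import *
s=get_state();print(s["clock"],s["tcp_pos"],s["wrist_force"],s["ft_torque"],s["finger_gap"]);goal([.483,-.208,.125],14.7)
a=cam("scene");b=cam("side");w=cam("wrist");np.save("set8.npy",[a,b,w],allow_pickle=True)
x=cv2.resize(a["frame"][115:205,140:230],(400,400),interpolation=cv2.INTER_CUBIC)
y=cv2.resize(b["frame"][205:315,200:300],(400,440),interpolation=cv2.INTER_CUBIC)[:400]
cv2.imwrite("pics/ss8.png",np.hstack([x,y]));cv2.imwrite("pics/w8.png",cv2.convertScaleAbs(w["frame"],alpha=1.5,beta=20))
E
```

```text
13.9 [ 0.48387018 -0.20240349  0.12470052] [-0.24847793  0.27032505 -1.28512142] [ 0.05319566 -0.00982952 -0.01244601] 0.041893874077283094
shift [-0.3 -2.3  5.2] rot [ 0.03 -0.02 -0.  ]
shift [-0.3 -2.3  5.2] rot [-1.7997e+02  0.0000e+00 -2.0000e-02]
```

View pics/ss8.png

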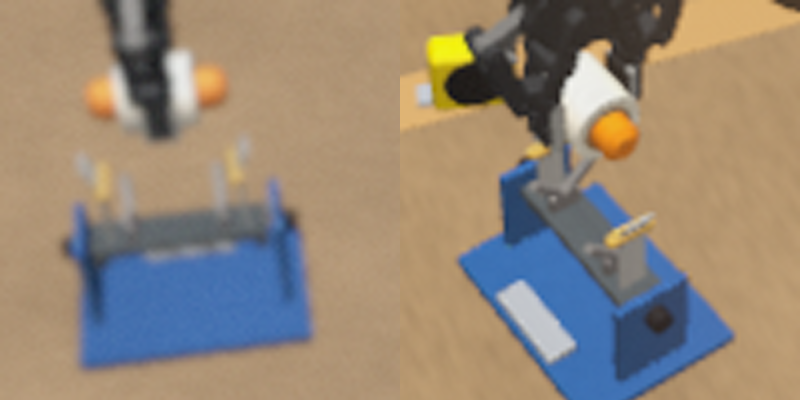

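View pics/w8.png

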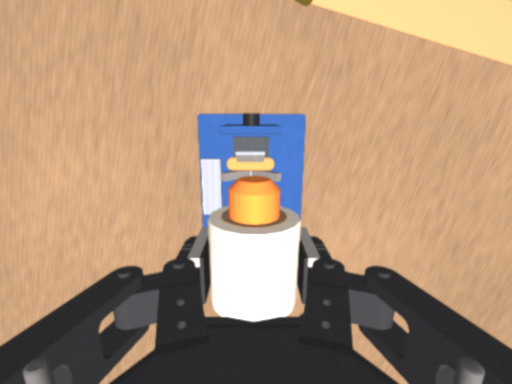

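```bash
python3 - <<'E'
from h import *
a,b,w=np.load("set8.npy",allow_pickle=True)
for n,c,(x,y,ww,h) in (("1",w,(185,95,140,130)),):
    cv2.imwrite("pics/w8c.png",cv2.convertScaleAbs(cv2.resize(c["frame"][y:y+h,x:x+ww],None,fx=4.5,fy=4.5,interpolation=cv2.INTER_CUBIC),alpha=1.6,beta=20))
hsv=cv2.cvtColor(w["frame"],cv2.COLOR_BGR2HSV);H,S,V=[hsv[...,i].astype(int) for i in range(3)]
m=(H>100)&(H<125)&(S>150);m[:,:180]=0;m[:,330:]=0
for r in(118,124,140,180,200):
    x=np.where(m[r])[0];print(r,x.min(),x.max())
for c0 in(205,230,270,300):
    y=np.where(m[:,c0])[0];print("col",c0,y.min())
y=(H>12)&(H<35)&(S>130)&(V>110);y[:,:220]=0;y[:,285:]=0;y[:150]=0;y[172:]=0
print(blobs(y,10))
E
```

```text
118 199 304
124 199 303
140 200 303
180 282 301
200 223 299
col 205 115
col 230 115
col 270 115
col 300 115
[(np.int32(390), array([250. , 164.9]), array([227, 158,  47,  13], dtype=int32))]
```

View pics/w8c.png

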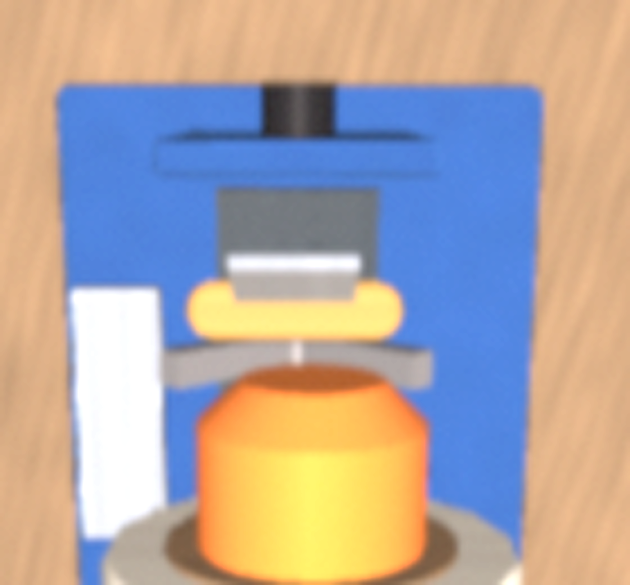

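```bash
python3 - <<'E'
from h import *
a,b,w=np.load("set8.npy",allow_pickle=True)
s=get_state();t=s["tcp_pos"]
A=onplane(w,(198.5,114.3),.009);B=onplane(w,(305.2,114.3),.009)
print(A,B,np.linalg.norm(A-B));e=(B-A)/np.linalg.norm(B-A);print("yaw e",np.degrees(np.arctan2(e[1],e[0])))
f=np.array([-e[1],e[0],0]);f=f if f[1]>0 else -f
print("origin from far edge",(A+B)/2-f*.075)
for z in(.105,.111,.117): 
    p=onplane(w,(250.6,164.1),z);print("bead",z,p,"origin",p-f*.041)
# wall top outer? roll
z=t[2]+.0505
tip=onplane(w,(185+312/4.5,95+378/4.5),z+.003)
print("roll tip far",tip,"centre",tip-f*.04,"tcp",t, "axisz",z)
# lateral comps along e relative tcp
for n,p in(("far edge",(A+B)/2),("bead",onplane(w,(250.6,164.1),.111)),("tip",tip)):print(n,(p-t)@e*1e3,(p-t)@f*1e3)
# scene/side tri of beads with these images
E
```

```text
[ 0.41463147 -0.14780144  0.009     ] [ 0.51764166 -0.120717    0.009     ] 0.106511343025601
yaw e 14.731334930403856
origin from far edge [ 0.48520808 -0.20679388  0.009     ]
bead 0.105 [ 0.47434147 -0.16740936  0.105     ] origin [ 0.48476724 -0.20706164  0.105     ]
bead 0.111 [ 0.47414149 -0.16642916  0.111     ] origin [ 0.48456726 -0.20608145  0.111     ]
bead 0.117 [ 0.47394152 -0.16544897  0.117     ] origin [ 0.48436728 -0.20510126  0.117     ]
roll tip far [ 0.47515469 -0.161437    0.17814866] centre [ 0.48532617 -0.20012216  0.17814866] tcp [ 0.48390397 -0.20225298  0.12464866] axisz 0.17514865802871976
far edge 0.10654785570615721 70.27675079234247
bead -0.33204797631612715 37.12871620119333
tip 1.9172886199359287 41.6991348565345
```

Request:
send_rows([
  [0,-1,2,0,0,0],
  [0,-2.1,5,0,0,0],
  [3,-2.1,5.7,0,0,0],
  [8,-2.1,5.7,0,0,0],
  [14,-2.1,5.7,0,0,0],
  [20,-2.1,5.7,0,0,0],
  [26,-2.1,5.7,0,0,0],
  [31,-2.1,5.7,0,0,0],
  [34,-2.1,5.7,0,0,0],
  [34,-2.1,5.7,0,0,0],
])

```text
clock: 15.3
tcp_pos: [0.4831, -0.2087, 0.0905]
orientation: [0.56, 0.432, 0.56, -0.432]
wrist_force: [0.1, -0.6, -1.4]
finger_gap: 0.0417
```

```bash
python3 - <<'E'
from h import *
s=get_state();print(s["clock"],s["tcp_pos"],s["wrist_force"],s["ft_torque"],s["finger_gap"])
a=cam("scene");b=cam("side");w=cam("wrist");np.save("set9.npy",[a,b,w],allow_pickle=True)
x=cv2.resize(a["frame"][130:195,150:215],(400,400),interpolation=cv2.INTER_CUBIC)
y=cv2.resize(b["frame"][215:315,205:305],(400,400),interpolation=cv2.INTER_CUBIC)
cv2.imwrite("pics/ss9.png",np.hstack([x,y]))
cv2.imwrite("pics/w9c.png",cv2.convertScaleAbs(cv2.resize(w["frame"][85:235,175:335],None,fx=4,fy=4,interpolation=cv2.INTER_CUBIC),alpha=1.6,beta=20))
E
```

```text
15.3 [ 0.483133   -0.20872317  0.09045966] [ 0.10388076 -0.59375532 -1.44965652] [ 0.00774044 -0.02539751  0.0070374 ] 0.0417367912019632
```

View pics/ss9.png

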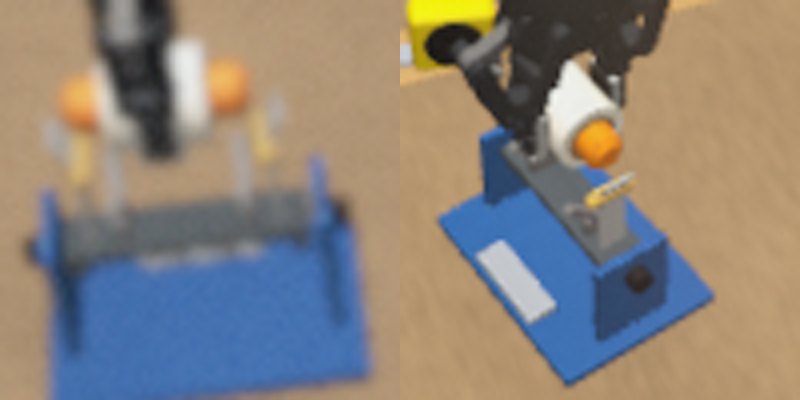

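View pics/w9c.png

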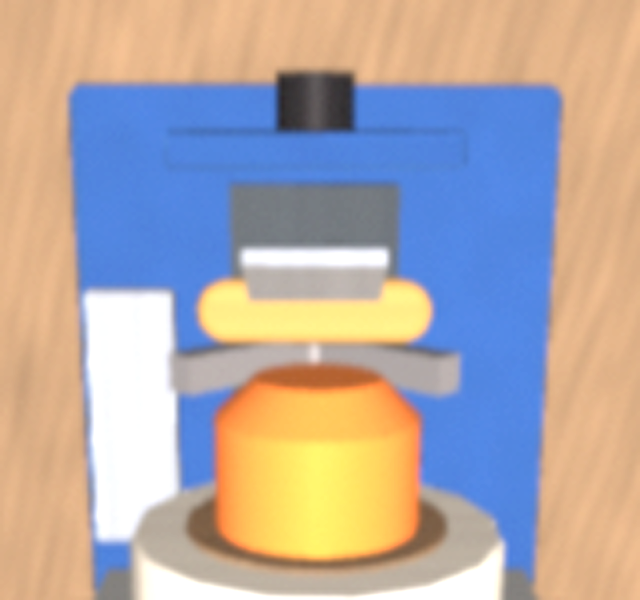

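```bash
python3 - <<'E'
from h import *
a,b,w=np.load("set9.npy",allow_pickle=True)
g=lambda x,y:(150+x/6.154,130+y/6.154); f=lambda x,y:(205+x/4,215+y/4)
z=.0905+.0505
L=onplane(a,g(57,103),z);Rr=onplane(a,g(249,83),z);print("roll scene",L,Rr,np.linalg.norm(L-Rr),(L+Rr)/2)
l=onplane(a,g(82,158),.111);r=onplane(a,g(265,135),.111);print("beads",l,r,np.linalg.norm(l-r),(l+r)/2)
print("tri bead right",tri(a,g(82,158),b,f(610-400,190)))
print("tri roll right tip",tri(a,g(64,103),b,f(599-400,145)))
e=np.array([np.cos(np.radians(14.7)),np.sin(np.radians(14.7)),0]);F=np.array([-e[1],e[0],0])
d=(l+r)/2-(L+Rr)/2;print("shift needed scene e,f",d@e*1e3,d@F*1e3)
# wrist
tip=onplane(w,(175+318/4,85+376/4),z+.003);be=onplane(w,(175+315/4,85+311/4),.1105)
A=(onplane(w,(175+70/4,85+84/4),.009)+onplane(w,(175+561/4,85+84/4),.009))/2
print("wrist: bead-41 vs tip-40",((be-41e-3*F)-(tip-40e-3*F))@e*1e3,((be-41e-3*F)-(tip-40e-3*F))@F*1e3,"edge",(A-.075*F-(tip-.04*F))@e*1e3,(A-.075*F-(tip-.04*F))@F*1e3)
E
```

```text
roll scene [ 0.48971057 -0.25071382  0.141     ] [ 0.47063472 -0.16925313  0.141     ] 0.08366439965855062 [ 0.48017264 -0.20998348  0.141     ]
beads [ 0.49149998 -0.24506234  0.111     ] [ 0.47053984 -0.16626251  0.111     ] 0.08153981116404284 [ 0.48101991 -0.20566242  0.111     ]
tri bead right (array([ 0.49306645, -0.2458622 ,  0.11099565]), np.float64(0.001065476291835954))
tri roll right tip (array([ 0.49124724, -0.24410893,  0.14510496]), np.float64(0.0019655784478351257))
shift needed scene e,f 1.9160357786458977 3.964616244475136
wrist: bead-41 vs tip-40 -0.2539287525326713 0.7885460009811632 edge 0.09402898538428689 0.33155457731850174
```

Request:
send_rows([
  [1.5,0,-0.7,0,0,0],
  [3,0,-0.7,0,0,0],
  [4.5,0,-0.7,0,0,0],
  [6,0,-0.7,0,0,0],
  [7.5,0,-0.7,0,0,0],
  [9,0,-0.7,0,0,0],
  [10.5,0,-0.7,0,0,0],
  [12,0,-0.7,0,0,0],
  [13.5,0,-0.7,0,0,0],
  [15,0,-0.7,0,0,0],
])

```text
clock: 16.7
tcp_pos: [0.4831, -0.2082, 0.0756]
orientation: [0.56, 0.432, 0.56, -0.432]
wrist_force: [-0.3, -0.0, -1.7]
finger_gap: 0.0418
```

```bash
python3 - <<'E'
from h import *
s=get_state();print(s["clock"],s["tcp_pos"],s["wrist_force"],s["ft_torque"],s["finger_gap"])
w=cam("wrist");np.save("w10.npy",w,allow_pickle=True)
cv2.imwrite("pics/w10c.png",cv2.convertScaleAbs(cv2.resize(w["frame"][85:235,175:335],None,fx=4,fy=4,interpolation=cv2.INTER_CUBIC),alpha=1.6,beta=20))
b=cam("side");cv2.imwrite("pics/s10.png",cv2.resize(b["frame"][215:315,205:305],(600,600),interpolation=cv2.INTER_CUBIC))
E
```

```text
16.7 [ 0.48309653 -0.20815159  0.07558089] [-0.28648904 -0.01468183 -1.70284818] [0.00405853 0.013464   0.00719174] 0.04181892435557728
```

View pics/w10c.png

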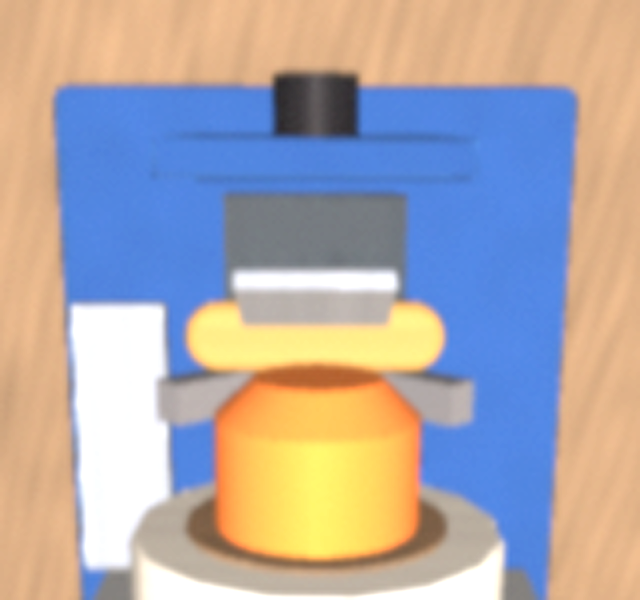

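View pics/s10.png

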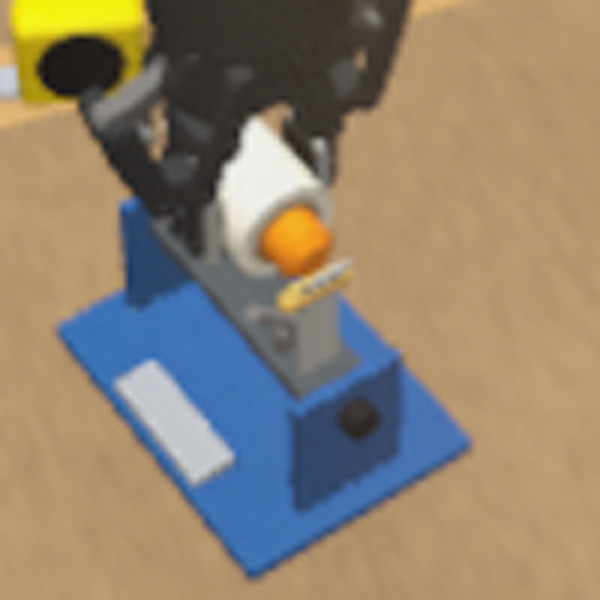

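Request:
send_rows([
  [1.2,0,0,0,0,0],
  [2.4,0,0,0,0,0],
  [3.6,0,0,0,0,0],
  [4.8,0,0,0,0,0],
  [6,0,0,0,0,0],
  [7.2,0,0,0,0,0],
  [8.4,0,0,0,0,0],
  [9.6,0,0,0,0,0],
  [10.8,0,0,0,0,0],
  [12,0,0,0,0,0],
])

```text
clock: 18.05
tcp_pos: [0.4829, -0.208, 0.0633]
orientation: [0.56, 0.432, 0.56, -0.432]
wrist_force: [-0.3, 1.5, 1.4]
finger_gap: 0.0419
```

```bash
python3 - <<'E'
from h import *
s=get_state();print(s["clock"],s["tcp_pos"],s["wrist_force"],s["ft_torque"],s["finger_gap"])
w=cam("wrist")
x=cv2.convertScaleAbs(cv2.resize(w["frame"][85:235,175:335],(400,375),interpolation=cv2.INTER_CUBIC),alpha=1.6,beta=20)
b=cam("side");y=cv2.resize(b["frame"][215:315,205:305],(400,400),interpolation=cv2.INTER_CUBIC)[:375]
cv2.imwrite("pics/ws11.png",np.hstack([x,y]))
E
```

```text
18.05 [ 0.48288938 -0.20804342  0.06334028] [-0.32153189  1.53014018  1.40189694] [ 0.15248389 -0.00381961  0.01495707] 0.04188965855254023
```

View pics/ws11.png

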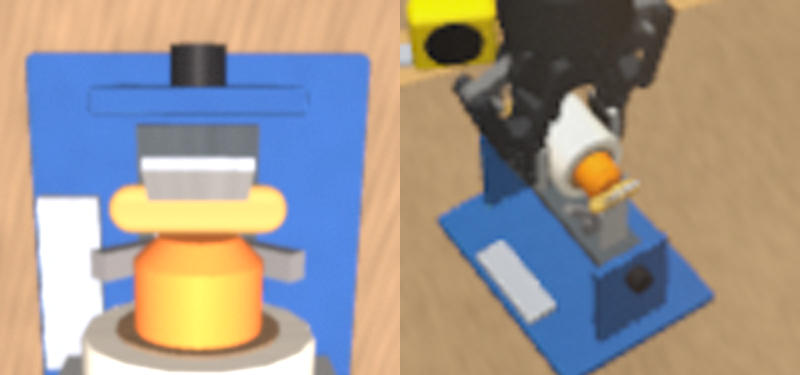

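Request:
send_rows([
  [0.5,0,-0.4,0,0,0],
  [1.2,0,-0.7,0,0,0],
  [2,0,-0.7,0,0,0],
  [2.8,0,-0.7,0,0,0],
  [3.6,0,-0.7,0,0,0],
  [4.4,0,-0.7,0,0,0],
  [5.2,0,-0.7,0,0,0],
  [6,0,-0.7,0,0,0],
  [6.8,0,-0.7,0,0,0],
  [7.6,0,-0.7,0,0,0],
])

```text
clock: 19.4
tcp_pos: [0.4829, -0.2075, 0.056]
orientation: [0.56, 0.432, 0.56, -0.432]
wrist_force: [0.1, -0.0, 1.4]
finger_gap: 0.0416
```

```bash
python3 - <<'E'
from h import *
s=get_state();print(s["clock"],s["tcp_pos"],s["wrist_force"],s["ft_torque"],s["finger_gap"])
w=cam("wrist")
x=cv2.convertScaleAbs(cv2.resize(w["frame"][85:235,175:335],(400,375),interpolation=cv2.INTER_CUBIC),alpha=1.6,beta=20)
b=cam("side");y=cv2.resize(b["frame"][215:315,205:305],(400,400),interpolation=cv2.INTER_CUBIC)[:375]
cv2.imwrite("pics/ws12.png",np.hstack([x,y]))
E
```

```text
19.4 [ 0.48292649 -0.20746942  0.05602742] [ 0.0910785  -0.04774514  1.39390199] [ 0.04249753 -0.0118892   0.00359593] 0.041639425015604116
```

View pics/ws12.png

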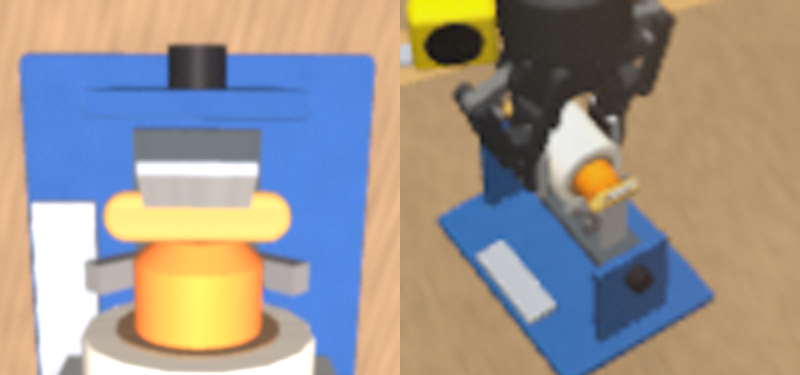

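Request:
send_rows([
  [0.8,0,0,0,0,0],
  [1.6,0,0,0,0,0],
  [2.4,0,0,0,0,0],
  [3.2,0,0,0,0,0],
  [4,0,0,0,0,0],
  [4.8,0,0,0,0,0],
  [5.6,0,0,0,0,0],
  [6.4,0,0,0,0,0],
  [7.2,0,0,0,0,0],
  [8,0,0,0,0,0],
])

```text
clock: 20.75
tcp_pos: [0.4828, -0.2074, 0.048]
orientation: [0.56, 0.432, 0.56, -0.432]
wrist_force: [0.2, 1.4, -2.9]
finger_gap: 0.0418
```

```bash
python3 - <<'E'
from h import *
s=get_state();print(s["clock"],s["tcp_pos"],s["wrist_force"],s["ft_torque"],s["finger_gap"])
E
```

```text
20.75 [ 0.48280993 -0.20735232  0.0479501 ] [ 0.15858371  1.36633811 -2.86714678] [0.14944303 0.11335613 0.05307584] 0.0418440459794519
```

Request:
send_rows([
  [0.4,0,0,0,0,0],
  [0.8,0,0,0,0,0],
  [1.2,0,0,0,0,0],
  [1.6,0,0,0,0,0],
  [2,0,0,0,0,0],
  [2.4,0,0,0,0,0],
  [2.8,0,0,0,0,0],
  [3.2,0,0,0,0,0],
  [3.6,0,0,0,0,0],
  [4,0,0,0,0,0],
])

```text
clock: 22.0
tcp_pos: [0.4833, -0.2077, 0.0468]
orientation: [0.561, 0.432, 0.559, -0.432]
wrist_force: [-7.4, 3.3, 21.7]
finger_gap: 0.0415
```

```bash
python3 - <<'E'
from h import *
s=get_state();print(s["clock"],s["tcp_pos"],s["wrist_force"],s["ft_torque"],s["finger_gap"])
w=cam("wrist")
x=cv2.convertScaleAbs(cv2.resize(w["frame"][85:235,175:335],(400,375),interpolation=cv2.INTER_CUBIC),alpha=1.6,beta=20)
b=cam("side");y=cv2.resize(b["frame"][215:315,205:305],(400,400),interpolation=cv2.INTER_CUBIC)[:375]
cv2.imwrite("pics/ws13.png",np.hstack([x,y]))
E
```

```text
22.0 [ 0.48334922 -0.2077033   0.04682246] [-7.40149429  3.34336372 21.7198306 ] [0.86498453 1.26566593 0.09120754] 0.04146815357665977
```

View pics/ws13.png

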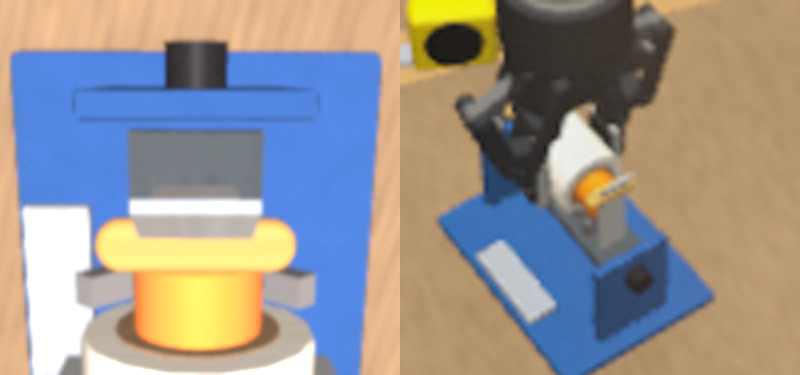

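The push fell to -2.9 N and then rose to 21.7 N, and the bead now covers the spindle's end: the roll is at its seat. I'll relieve the push straight away, then check.

Request:
send_rows([
  [-1,0,0,0,0,0],
  [-2,0,0,0,0,0],
  [-2.6,0,0,0,0,0],
  [-2.6,0,0,0,0,0],
  [-2.6,0,0,0,0,0],
  [-2.6,0,0,0,0,0],
  [-2.6,0,0,0,0,0],
  [-2.6,0,0,0,0,0],
  [-2.6,0,0,0,0,0],
  [-2.6,0,0,0,0,0],
])

```text
clock: 23.35
tcp_pos: [0.4831, -0.2076, 0.047]
orientation: [0.56, 0.432, 0.56, -0.432]
wrist_force: [-1.2, 1.2, 6.7]
finger_gap: 0.0418
```

```bash
python3 - <<'E'
from h import *
s=get_state();print(s["clock"],s["tcp_pos"],s["wrist_force"],s["ft_torque"],s["finger_gap"])
w=cam("wrist")
x=cv2.convertScaleAbs(cv2.resize(w["frame"][85:235,175:335],(400,375),interpolation=cv2.INTER_CUBIC),alpha=1.6,beta=20)
b=cam("scene");y=cv2.resize(b["frame"][130:195,150:215],(400,400),interpolation=cv2.INTER_CUBIC)[:375]
cv2.imwrite("pics/ws14.png",np.hstack([x,y]))
E
```

```text
23.35 [ 0.48314892 -0.2076147   0.04702845] [-1.19842027  1.18975597  6.67340137] [ 0.27956472  0.36828548 -0.01167594] 0.041825380700687066
```

View pics/ws14.png

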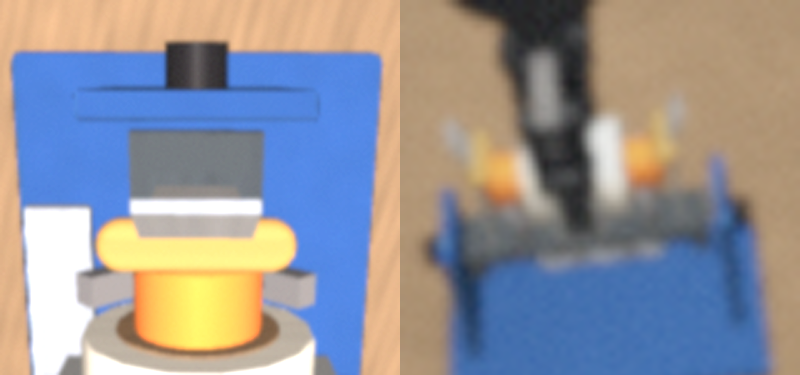

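Request:
send_rows([
  [0,0,0,0,0,0],
  [0,0,0,0,0,0],
  [0,0,0,0,0,0],
  [0,0,0,0,0,0],
  [0,0,0,0,0,0],
  [0,0,0,0,0,0],
  [0,0,0,0,0,0],
  [0,0,0,0,0,0],
  [0,0,0,0,0,0],
  [0,0,0,0,0,0],
], claw=80, newtons=20)

```text
clock: 24.7
tcp_pos: [0.4829, -0.2075, 0.0467]
orientation: [0.56, 0.432, 0.56, -0.432]
wrist_force: [-0.1, -0.5, 0.1]
finger_gap: 0.0801
```

```bash
python3 - <<'E'
from h import *
s=get_state();print(s["clock"],s["tcp_pos"],s["wrist_force"],s["ft_torque"],s["finger_gap"])
w=cam("wrist")
x=cv2.convertScaleAbs(cv2.resize(w["frame"][85:235,175:335],(400,375),interpolation=cv2.INTER_CUBIC),alpha=1.6,beta=20)
b=cam("side");y=cv2.resize(b["frame"][215:315,205:305],(400,400),interpolation=cv2.INTER_CUBIC)[:375]
cv2.imwrite("pics/ws15.png",np.hstack([x,y]))
E
```

```text
24.7 [ 0.48289262 -0.20748119  0.04667874] [-0.09022503 -0.50444919  0.1456979 ] [0.0158004  0.01070831 0.04067089] 0.08008954139064729
```

View pics/ws15.png

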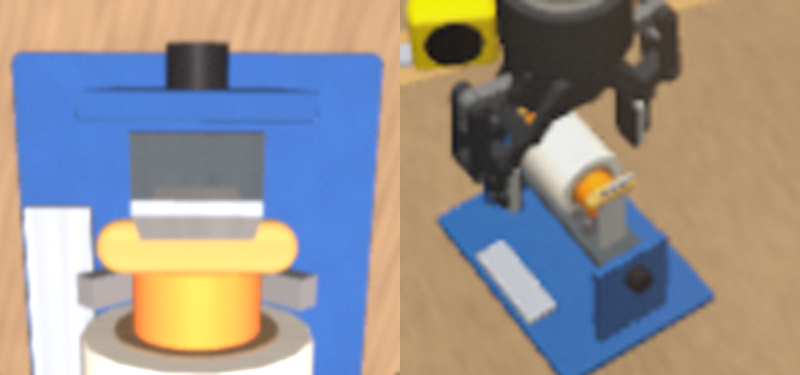

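The gripper is open and free, and the roll did not move. Retreat straight up.

Request:
send_rows([
  [-2,0,0,0,0,0],
  [-8,0,0,0,0,0],
  [-18,0,0,0,0,0],
  [-32,0,0,0,0,0],
  [-50,0,0,0,0,0],
  [-72,0,0,0,0,0],
  [-94,0,0,0,0,0],
  [-112,0,0,0,0,0],
  [-124,0,0,0,0,0],
  [-130,0,0,0,0,0],
])

```text
clock: 26.05
tcp_pos: [0.4832, -0.2077, 0.1778]
orientation: [0.56, 0.432, 0.559, -0.432]
wrist_force: [0.8, -1.4, -0.2]
finger_gap: 0.08
```

```bash
python3 - <<'E'
from h import *
s=get_state();print(s["clock"],s["tcp_pos"],s["wrist_force"],s["qvel"].round(3),s["finger_gap"])
w=cam("wrist");b=cam("side");a=cam("scene")
x=cv2.convertScaleAbs(cv2.resize(w["frame"][85:285,155:355],(390,390),interpolation=cv2.INTER_CUBIC),alpha=1.6,beta=20)
y=cv2.resize(b["frame"][215:315,205:305],(390,390),interpolation=cv2.INTER_CUBIC)
cv2.imwrite("pics/ws16.png",np.hstack([x,y]));cv2.imwrite("pics/a16.png",a["frame"])
cv2.imwrite("pics/a16c.png",cv2.resize(a["frame"][130:205,145:220],(600,600),interpolation=cv2.INTER_CUBIC))
E
```

```text
26.05 [ 0.48323503 -0.20767536  0.17778209] [ 0.78051545 -1.40375476 -0.22691064] [ 0.    -0.007  0.074  0.104  0.     0.   ] 0.07999006327102329
```

View pics/ws16.png

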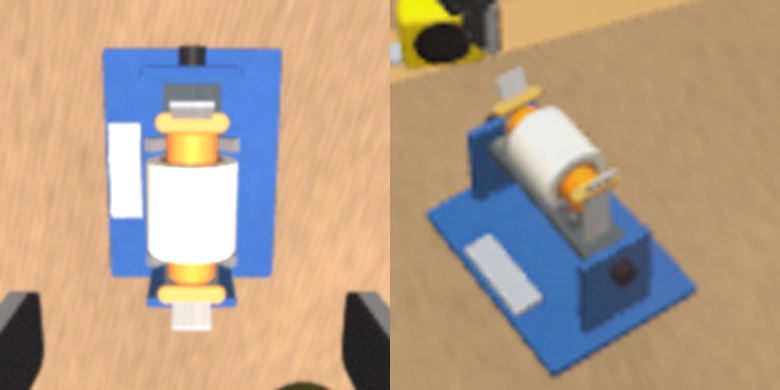

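View pics/a16c.png

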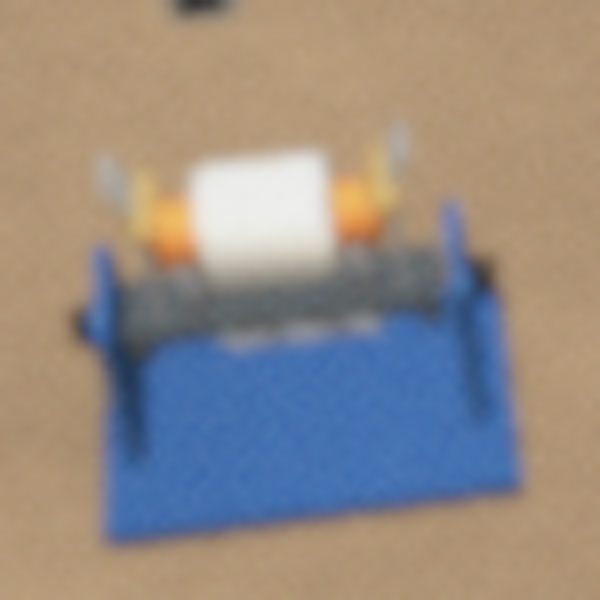

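View pics/a16.png

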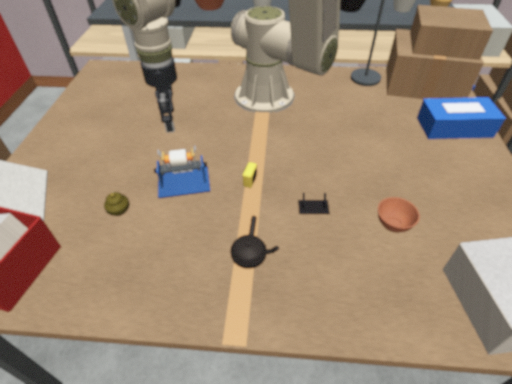

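The roll lies level under both beads. The teapot, bowl, jar and tape measure are at the same pixels as at the start. One short hold, then hand in.

Request:
send_rows([
  [0,0,0,0,0,0],
  [0,0,0,0,0,0],
  [0,0,0,0,0,0],
  [0,0,0,0,0,0],
  [0,0,0,0,0,0],
  [0,0,0,0,0,0],
  [0,0,0,0,0,0],
  [0,0,0,0,0,0],
  [0,0,0,0,0,0],
  [0,0,0,0,0,0],
])

```text
clock: 27.45
tcp_pos: [0.4829, -0.2075, 0.1767]
orientation: [0.56, 0.432, 0.56, -0.432]
wrist_force: [-0.4, -0.2, 0.3]
finger_gap: 0.0798
```

```bash
python3 - <<'E'
from h import *
s=get_state();print(s["clock"],np.abs(s["qvel"]).max());print(job.hand_in())
E
```

```text
27.45 0.0016763420055177886
the job is handed in; nothing more can be done
None
```

The roll is loaded in the dispenser and released, and I handed the job in at 27.5 s. I lowered it level at about 12 mm/s or less. The push showed first contact, dropped below zero as the clips closed, then rose on the stop.

**Last checks:** All three views show the roll level in the notches with both beads over its ends. It did not move when I let go, and the gripper is clear. The teapot, bowl, jar and tape measure are at the same pixels as at the start.

**What failed or disagreed:**
- **First grasp:** it slid off the top of the roll without moving it. The cameras, and the grasps that followed, showed the finger ends about 32 mm behind the reported TCP, so I worked with that offset from then on.
- **Force on the seat:** the push there read 21.7 N, about 23 N once the roll's weight is added back. That is close to the 25 N limit, and I relieved it straight away. Forces were only read at the end of each move, so a higher momentary peak can't be ruled out.
- **Position along the spindle:** one scene-camera estimate differed by about 4 mm from the wrist and two-view ones. I followed those two, then corrected 0.7 mm from the side force I felt at the clips.

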